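Feel round the ground rim of a desiccator base

TASK

Before the lid goes on, check the desiccator base for chips: lay the closed fingertips lightly on the flat ground rim right above the side neck with the tap, and run them along the rim anticlockwise (seen from above) all the way round, back to where they started, then lift them clear. Keep the touch light; do not shift, grip or lift the base, and leave the weighing bottles, flasks, jar and cap as they stand.

Things in the scene. Friction and masses are not known exactly. Their poses are not given: they have to be found in the camera images.
- desiccator: Open glass desiccator base (round bowl, 216 mm across, 115 mm tall, about 2 kg), loose on a sprung stand. Origin: centre of its underside, 30 mm above the bench; z up; x points at the side neck with the black tap: it reaches 142 mm from the bowl axis, its 48 mm wide handle topping out 14 mm below the rim top. On the far side is a shorter plain stub with a bung.
- rim: The flat ground-glass rim (frosted ring) of the desiccator base: outer radius 108 mm, inner 90 mm, 10 mm thick, its top 145 mm above the bench at rest. Origin: on the axis at the ring's underside; axes as the desiccator's. It is best traced with the gripper shut and pointing down, so that the tool point stays over the middle of the flat.
- platform (a joint): How far the stand's sprung platform, with the desiccator on it, has been pressed straight down, in m: 0 at rest, stop at 0.015. It starts to give at 2 to 7 N (the bowl weighs 1.8 to 2.2 kg), then adds about 0.8 N per mm; a light touch moves it a few mm and it springs back.
- rim_0 (a point): Point on the rim's top face, in the middle of the flat (99 mm from the axis), directly above the neck with the tap: start and finish of the trace. rim_0 to rim_8 follow one another anticlockwise seen from above, 40 degrees (69 mm along the rim) apart.
- rim_1 (a point): Point on the middle of the rim's top face, 40 degrees anticlockwise (seen from above) from rim_0.
- rim_2 (a point): Point on the middle of the rim's top face, 80 degrees anticlockwise (seen from above) from rim_0.
- rim_3 (a point): Point on the middle of the rim's top face, 120 degrees anticlockwise (seen from above) from rim_0.
- rim_4 (a point): Point on the middle of the rim's top face, 160 degrees anticlockwise (seen from above) from rim_0.
- rim_5 (a point): Point on the middle of the rim's top face, 200 degrees anticlockwise (seen from above) from rim_0.
- rim_6 (a point): Point on the middle of the rim's top face, 240 degrees anticlockwise (seen from above) from rim_0.
- rim_7 (a point): Point on the middle of the rim's top face, 280 degrees anticlockwise (seen from above) from rim_0.
- rim_8 (a point): Point on the middle of the rim's top face, 320 degrees anticlockwise (seen from above) from rim_0.
- flask_a: Bystander: open conical glass flask, 68 mm across the foot, 105 mm tall; stands upright, origin at the centre of its underside.
- flask_b: Bystander: stoppered conical glass flask, 76 mm across the foot, 125 mm tall with its stopper; stands upright, origin at the centre of its underside.
- flask_c: Bystander: stoppered conical glass flask, 68 mm across the foot, 115 mm tall with its stopper; stands upright, origin at the centre of its underside.
- reagent: Bystander: amber glass jar with black cap, 56 mm across, 100 mm tall; stands upright, origin at the centre of its underside.
- weigh_a: Bystander: lidded glass weighing bottle inside the desiccator base, 42 mm across, 50 mm tall, its top 20 mm below the rim; stands upright, origin at the centre of its underside.
- weigh_b: Bystander: second weighing bottle like weigh_a, also inside the desiccator base; stands upright, origin at the centre of its underside.
- blue_cap: Bystander: loose screw cap lying on the bench, 42 mm across, 18 mm tall; stands upright, origin at the centre of its underside.

How it is judged:
On the way, in this order (a step that is already met when the one before it is completed fails the run):
1. fingertips touch the rim above the tap neck (TCP within 22 mm of that point seen from above) (horizontal distance between the grasp point and rim_0 below 0.022 m and contact force between the fingers and rim above 0.2 N), for 0.05 s.
2. fingertips touch the rim 40 degrees anticlockwise from the tap neck (TCP within 22 mm of that point seen from above) (horizontal distance between the grasp point and rim_1 below 0.022 m and contact force between the fingers and rim above 0.2 N), for 0.05 s.
3. fingertips touch the rim 80 degrees anticlockwise from the tap neck (TCP within 22 mm of that point seen from above) (horizontal distance between the grasp point and rim_2 below 0.022 m and contact force between the fingers and rim above 0.2 N), for 0.05 s.
4. fingertips touch the rim 120 degrees anticlockwise from the tap neck (TCP within 22 mm of that point seen from above) (horizontal distance between the grasp point and rim_3 below 0.022 m and contact force between the fingers and rim above 0.2 N), for 0.05 s.
5. fingertips touch the rim 160 degrees anticlockwise from the tap neck (TCP within 22 mm of that point seen from above) (horizontal distance between the grasp point and rim_4 below 0.022 m and contact force between the fingers and rim above 0.2 N), for 0.05 s.
6. fingertips touch the rim 200 degrees anticlockwise from the tap neck (TCP within 22 mm of that point seen from above) (horizontal distance between the grasp point and rim_5 below 0.022 m and contact force between the fingers and rim above 0.2 N), for 0.05 s.
7. fingertips touch the rim 240 degrees anticlockwise from the tap neck (TCP within 22 mm of that point seen from above) (horizontal distance between the grasp point and rim_6 below 0.022 m and contact force between the fingers and rim above 0.2 N), for 0.05 s.
8. fingertips touch the rim 280 degrees anticlockwise from the tap neck (TCP within 22 mm of that point seen from above) (horizontal distance between the grasp point and rim_7 below 0.022 m and contact force between the fingers and rim above 0.2 N), for 0.05 s.
9. fingertips touch the rim 320 degrees anticlockwise from the tap neck (TCP within 22 mm of that point seen from above) (horizontal distance between the grasp point and rim_8 below 0.022 m and contact force between the fingers and rim above 0.2 N), for 0.05 s.
10. fingertips are back on the rim above the tap neck (TCP within 22 mm of that point seen from above) (all of step 1), for 0.05 s.
At the end, for the whole second after the job is handed in: After the full turn the fingertips are lifted clear above the rim; the desiccator base is at rest, level, within 15 mm of where it stood, its platform back up (less than 3 mm down), and every bystander is within 20 mm of where it stood (distance of desiccator from where it was at the start of the episode below 0.015 m and angle between desiccator's own z axis and vertical below 0.05 rad and value of joint platform below 0.003 m and linear speed of desiccator below 0.02 m/s and distance of each of flask_a, flask_b, flask_c, reagent, weigh_a, weigh_b, blue_cap from where it was at the start of the episode below 0.02 m); the robot touches nothing.
It fails at once if the desiccator base is pressed or pinched with more than 15 N (contact force between the fingers and desiccator above 15 N).
It fails at once if the desiccator base is shifted, pressed down or lifted by more than 25 mm, or tipped (distance of desiccator from where it was at the start of the episode above 0.025 m or angle between desiccator's own z axis and vertical above 0.15 rad).
It fails at once if a weighing bottle, flask, jar or cap is knocked, moved or lifted by more than 30 mm (distance of any of flask_a, flask_b, flask_c, reagent, weigh_a, weigh_b, blue_cap from where it was at the start of the episode above 0.03 m).
It fails at once if the fingers touch a weighing bottle, flask, jar or cap (contact force between the fingers and flask_a above 1 N or contact force between the fingers and flask_b above 1 N or contact force between the fingers and flask_c above 1 N or contact force between the fingers and reagent above 1 N or contact force between the fingers and weigh_a above 1 N or contact force between the fingers and weigh_b above 1 N or contact force between the fingers and blue_cap above 1 N).
It also fails if it takes over 64 s, if anything falls off the work surface, if the arm or the gripper's body presses on something with over 40 N, if the wrist force passes 120 N, or if a joint passes its speed limit or range.

ROBOT

A 7-joint arm with a two-finger parallel gripper is mounted at the origin on the work surface. World frame = base frame: x ahead of the robot, y to its left, z up, the work surface at z = 0. Lengths are in m, angles in rad, forces in N, time in s.
With the tool pointing down it reaches from about 0.4 to 0.875 m from the base axis. Payload 19.3 kg.
Tool frame: the origin (TCP) lies between the finger pads, 19 mm behind the fingertips; this is the grasp point; z points along the fingers, y is the line along which they close (so a half turn about z gives the same grasp; the last joint's range is limited). The gripper opens to 85 mm and grips with 20 to 120 N. Pads are 22 mm wide; open, the fingers measure 114 mm over their backs; the gripper's body (76 mm by 85 mm) begins 54 mm behind the grasp point. The pads swing forward as they close: fully open they stand 13 mm farther back than shut.
Start: joints at [-1.234, 0.521, -0.036, 1.599, 0.021, 1.021, -0.113], TCP at [0.247, 0.574, 0.25] pointing down, gripper open.
Joint ranges: [-2.91, 2.91], [-0.3, 2.13], [-1.5, 1.42], [0.17, 2.43], [-1.26, 4.41], [0.16, 1.93], [-2.52, 2.52]. Speed limits (rad/s): [1.89, 1.89, 2.39, 2.39, 3.01, 3.01, 3.01].

INTERFACE

Orientations are given as [roll, pitch, yaw] about the fixed x, y, z axes, in that order (R = Rz(yaw) Ry(pitch) Rx(roll)).
In Python, from workcell import bot gives the robot as it stands. The module is installed in compiled form; this text tells all that it offers.
- The arm moves only by the tool apply_moves, never from a script. Its arguments are lists of equal length, an entry for each row: "claw": the finger opening in m, from 0 to 0.0854; "xyz": the shift along the tool's x, y, z in m, a list of three; "twist": the turn, a rotation vector about the tool's x, y, z in rad, a list of three. A call has 1 to 20 rows; each row shifts and turns the commanded pose from where the row before left it, along the tool's axes as they then stand; what a row does not reach is not made up. A row lasts 1/10 s, in which the tool goes at most 50 mm and 8.59 degrees, less where a joint would pass 70% of its speed; a pose out of reach is approached as far as the arm can. A call with a gripper value outside its range is refused whole. The fingers move at their own pace and stop on an object; "force" is the grip in N (left out, the last holds). Time passes only in rows, so rows that do not move let the fingers close. It gives the time, the measured TCP pose, the force, the opening and the grip force at its end, in the units of the state.
- bot.observe(): the state, without advancing time (a new reading comes with each control period).
- bot.grab_frame(name): name is "side" or "top"; returns a dict with "img" (400x640x3 uint8, red, green, blue), "vfov" (degrees; the focal length in pixels is half the picture's height over the tangent of half this angle, whatever the lens; pixels are square), "cx", "cy" (the principal point, pixels), "view" (4x4, takes a point from world to camera coordinates). Camera axes: x right, y up, looking along -z (the intrinsics and any distortion apply to the point x, -y, -z); pixel columns grow to the right and rows downward; lengths in m; the calibration is good to about 2 mm. A picture is of the moment at which its call begins. There is no depth.
- bot.job_done(): hands the job in; it is judged then, once.
Trained networks look in the newest picture that a camera, given by its name, has taken for a name from the list of things; names that differ only in an ending like _2 or _b are one class to them, and where a whole thing is asked for, a point or a joint stands for the part that bears it (a point fixed in the world has none). Each returns a list of dicts, best first, with "score" (0 to 1); they miss things now and then, are a little off and sometimes report something else, mostly with a low value. They report only what shows in the picture. A call takes as long as a camera call.
- bot.find_in(camera, query): "position" ([x, y, z] in m, in world coordinates, good to about 4 mm: the middle of the surface that is visible of it).
The state is a dict: "clock": time; "qpos": joint angles; "qd": joint speeds; "joint_efforts": joint torques, N m; "position": TCP position; "tool_rot": TCP orientation; "force": force on the tool from outside, world axes, zero at the start; "moment": the same for the moment, N m; "grip_width": finger opening in m; "finger_force": force on a finger pad.
Only numpy, scipy, OpenCV 4.12 (cv2) and the standard library are available. Lean on these libraries where they do the work, as an engineer would, in place of code of your own. Each camera call takes 0.05 s, during which the arm holds its last target. There are 200 camera calls.

## Working session

There is one attempt and no reset: what is moved stays moved. The work goes in short steps, Python scripts to look and compute and a tool call to move; the robot and the scene stay as the last step left them, time stands still between calls to the robot, and variables do not carry over. Pictures are saved under pics/ and viewed, at most 10 in all, crops included, and the job is handed in when it is done.

Besides the shell and the picture viewer there is one more tool, called by a JSON object that holds its "fn" and its "kwargs". apply_moves: Moves the arm, as the interface text tells. Its arguments: {"type":"object","properties":{"claw":{"type":"array"},"xyz":{"type":"array"},"twist":{"type":"array"},"force":{"type":"number"}},"required":["claw","xyz","twist"]}

```bash
mkdir -p pics; python3 - <<'E'
from workcell import bot
import cv2,numpy as np
s=bot.observe();print({k:np.round(v,3) for k,v in s.items()})
for c in("top","side"):
    f=bot.grab_frame(c);cv2.imwrite(f"pics/{c}0.png",f["img"][:,:,::-1]);print(c,f["vfov"],f["cx"],f["cy"],f["view"].round(4).tolist(),f.keys())
    for q in("desiccator","rim","rim_0","rim_2","flask_a","reagent","weigh_a","blue_cap"):
        print(q,[(np.round(d["position"],3).tolist(),round(d["score"],2)) for d in bot.find_in(c,q)][:4])
E
```

```text
{'clock': np.float64(0.0), 'qpos': array([-1.234,  0.522, -0.036,  1.6  ,  0.021,  1.021, -0.113]), 'qd': array([ 0.001, -0.002,  0.001,  0.   , -0.   ,  0.002, -0.   ]), 'joint_efforts': array([-1.0000e-03, -9.2713e+01,  1.9790e+00, -3.6993e+01,  1.8000e-02,
        8.0000e-03, -0.0000e+00]), 'position': array([0.247, 0.574, 0.249]), 'tool_rot': array([-3.14 ,  0.   ,  2.735]), 'force': array([-0.779, -0.1  , -0.604]), 'moment': array([-0.003,  0.032, -0.007]), 'finger_force': np.float64(0.0), 'grip_width': np.float64(0.085)}
top 42.11433030931336 324.49727509593527 209.0983636848794 [[-0.0056, -0.9999, -0.0094, 0.0601], [0.9845, -0.0071, 0.175, -0.5085], [-0.1751, -0.0083, 0.9845, -1.0921], [0.0, 0.0, 0.0, 1.0]] dict_keys(['img', 'vfov', 'cx', 'cy', 'view'])
desiccator [([0.569, 0.051, 0.098], 0.96)]
rim [([0.563, 0.048, 0.15], 0.82), ([0.573, 0.047, 0.098], 0.82)]
rim_0 [([0.563, 0.048, 0.15], 0.82), ([0.573, 0.047, 0.098], 0.82)]
rim_2 [([0.563, 0.048, 0.15], 0.82), ([0.573, 0.047, 0.098], 0.82)]
flask_a [([0.433, 0.2, 0.049], 0.9), ([0.453, -0.114, 0.043], 0.81), ([0.594, 0.25, 
[... 387 characters left out ...]
[-0.1519, -0.6123, 0.7759, -0.8715], [0.0, 0.0, 0.0, 1.0]] dict_keys(['img', 'vfov', 'cx', 'cy', 'view'])
desiccator [([0.569, 0.056, 0.111], 0.71)]
rim [([0.562, 0.029, 0.139], 0.85), ([0.57, 0.053, 0.112], 0.84), ([0.462, -0.142, 0.047], 0.44)]
rim_0 [([0.562, 0.029, 0.139], 0.85), ([0.57, 0.053, 0.112], 0.84), ([0.462, -0.142, 0.047], 0.44)]
rim_2 [([0.562, 0.029, 0.139], 0.85), ([0.57, 0.053, 0.112], 0.84), ([0.462, -0.142, 0.047], 0.44)]
flask_a [([0.607, 0.246, 0.101], 0.79), ([0.438, 0.187, 0.049], 0.67), ([0.465, -0.14, 0.047], 0.56)]
reagent [([0.619, -0.176, 0.079], 0.8)]
weigh_a [([0.529, 0.059, 0.116], 0.75), ([0.594, 0.016, 0.117], 0.52)]
blue_cap [([0.372, 0.089, 0.018], 0.52)]
```

View pics/top0.png

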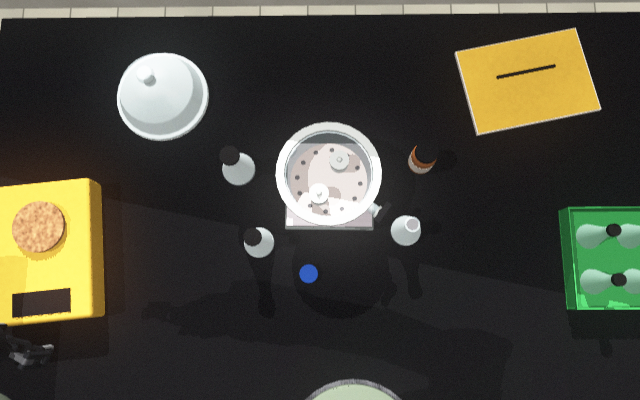

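View pics/side0.png

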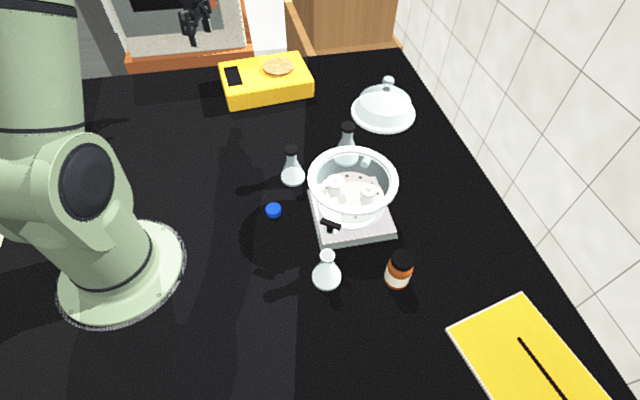

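Top: the frosted ring is centred near (328,174), with the dark tap at about (378,211), lower right. Side: the ring is at (353,180) and the black tap at (330,225). The flasks, jar and cap stand outside the ring, and the two weighing bottles are inside it.

```bash
cat >h.py <<'E'
import numpy as np,cv2
from scipy.optimize import minimize
def proj(f,P):
    P=np.atleast_2d(P);c=P@f["view"][:3,:3].T+f["view"][:3,3]
    F=200/np.tan(np.radians(f["vfov"])/2)
    return np.c_[f["cx"]+F*c[:,0]/-c[:,2], f["cy"]+F*c[:,1]/c[:,2]]
def unproj(f,u,v,z):
    F=200/np.tan(np.radians(f["vfov"])/2);R=f["view"][:3,:3];t=f["view"][:3,3]
    d=R.T@[(u-f["cx"])/F,-(v-f["cy"])/F,-1];o=-R.T@t
    return o+d*(z-o[2])/d[2]
def ring(x,y,z,r):
    a=np.linspace(0,2*np.pi,180,endpoint=False);return np.c_[x+r*np.cos(a),y+r*np.sin(a),0*a+z]
def fitc(f,x0,z=.145):
    g=cv2.GaussianBlur(cv2.cvtColor(f["img"],cv2.COLOR_RGB2GRAY),(0,0),.7).astype(np.float32)
    def s(p,r):
        uv=proj(f,ring(p[0],p[1],z,r)).astype(np.float32);return cv2.remap(g,uv[:,:1],uv[:,1:],1).astype(float)
    def cost(p): # just inside outer edge bright, outside dark; ring vs inner
        return -np.mean(np.clip(s(p,.106)-s(p,.111),0,60))-np.mean(np.clip(s(p,.0925)-s(p,.0875),0,60))
    b=min(((cost((x,y)),x,y) for x in x0[0]+np.arange(-.024,.025,.003) for y in x0[1]+np.arange(-.024,.025,.003)))
    r=minimize(cost,b[1:],method="Nelder-Mead",options=dict(initial_simplex=[(b[1],b[2]),(b[1]+.002,b[2]),(b[1],b[2]+.002)]))
    return r.x,r.fun
E
python3 - <<'E'
from workcell import bot
from h import *
c={}
out=[]
for n,box in(("top",(365,195,395,225)),("side",(310,212,350,242))):
    f=bot.grab_frame(n);x,v=fitc(f,(.566,.048));print(n,x.round(4),v)
    im=f["img"][:,:,::-1].copy()
    for r in(.108,.09,.099):
        for u,w in proj(f,ring(*x,.145,r)): im[int(round(w)),int(round(u))]=(0,0,255) if r!=.099 else (0,255,0)
    u,w=(328,174) if n=="top" else (353,190)
    out.append(cv2.resize(im[w-70:w+70,u-70:u+70],(400,400),interpolation=cv2.INTER_NEAREST))
    u0,v0,u1,v1=box;sub=f["img"][v0:v1,u0:u1].max(2)
    print(np.c_[np.nonzero(sub<45)].shape)
    out[-1]=out[-1]
    for p in ((378,211),) if n=="top" else ((330,225),): print(unproj(f,*p,.12).round(3))
cv2.imwrite("pics/fit.png",np.hstack(out))
E
```

```text
top [0.5685 0.0478] -85.46630316840277
(227, 2)
[ 0.491 -0.053  0.12 ]
side [0.5666 0.0489] -60.25582682291667
(189, 2)
[ 0.487 -0.06   0.12 ]
```

View pics/fit.png

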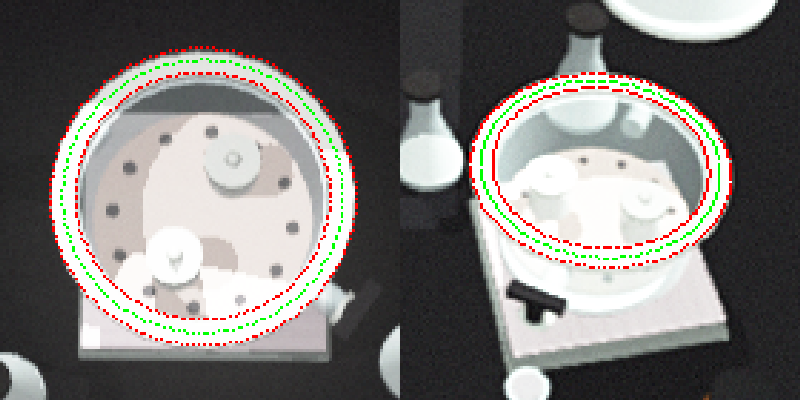

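Both fits agree: the axis is at (0.568, 0.048) and the tap lies at about -126.5°. That puts rim_0 at (0.509, -0.032), with touch expected at TCP z of about 0.164. I'll turn to yaw 90° (tool x = world y, tool y = world x) and shut the gripper.

{"fn": "apply_moves", "kwargs": {"claw": [0, 0, 0, 0, 0, 0, 0, 0], "xyz": [[0, 0, 0], [0, 0, 0], [0, 0, 0], [0, 0, 0], [0, 0, 0], [0, 0, 0], [0, 0, 0], [0, 0, 0]], "twist": [[0, 0, 0.1455], [0, 0, 0.1455], [0, 0, 0.1455], [0, 0, 0.1455], [0, 0, 0.1455], [0, 0, 0.1455], [0, 0, 0.1455], [0, 0, 0.1455]], "force": 20}}

```text
clock: 1.8
position: [0.2473, 0.574, 0.25]
tool_rot: [-3.142, -0.0, 1.565]
force: [-0.3, 0.7, 0.5]
grip_width: -0.0001
finger_force: 0.0
```

{"fn": "apply_moves", "kwargs": {"claw": [0, 0, 0, 0, 0, 0, 0, 0, 0, 0, 0, 0, 0, 0, 0, 0, 0], "xyz": [[-0.0379, 0.0164, 0], [-0.0379, 0.0164, 0], [-0.0379, 0.0164, 0], [-0.0379, 0.0164, 0], [-0.0379, 0.0164, 0], [-0.0379, 0.0164, 0], [-0.0379, 0.0164, 0], [-0.0379, 0.0164, 0], [-0.0379, 0.0164, 0], [-0.0379, 0.0164, 0], [-0.0379, 0.0164, 0], [-0.0379, 0.0164, 0], [-0.0379, 0.0164, 0], [-0.0379, 0.0164, 0], [-0.0379, 0.0164, 0], [-0.0379, 0.0164, 0], [0, 0, 0]], "twist": [[0, 0, 0], [0, 0, 0], [0, 0, 0], [0, 0, 0], [0, 0, 0], [0, 0, 0], [0, 0, 0], [0, 0, 0], [0, 0, 0], [0, 0, 0], [0, 0, 0], [0, 0, 0], [0, 0, 0], [0, 0, 0], [0, 0, 0], [0, 0, 0], [0, 0, 0]]}}

```text
clock: 3.5
position: [0.5108, -0.0376, 0.2503]
tool_rot: [3.14, 0.002, 1.565]
force: [0.0, 1.3, 0.5]
grip_width: -0.0
finger_force: 0.0
```

{"fn": "apply_moves", "kwargs": {"claw": [0, 0, 0, 0, 0, 0], "xyz": [[0.005, -0.002, 0.02], [0, 0, 0.02], [0, 0, 0.02], [0, 0, 0.015], [0, 0, 0.003], [0, 0, 0]], "twist": [[0, 0, 0], [0, 0, 0], [0, 0, 0], [0, 0, 0], [0, 0, 0], [0, 0, 0]]}}

```text
clock: 4.1
position: [0.5076, -0.0273, 0.172]
tool_rot: [-3.141, 0.0, 1.571]
force: [-0.7, 0.2, 0.2]
grip_width: -0.0001
finger_force: 0.0
```

```bash
python3 - <<'E'
from workcell import bot
from h import *
s=bot.observe();print(s["position"],s["force"])
out=[]
for n,(u,w) in(("top",(340,190)),("side",(353,190))):
    f=bot.grab_frame(n);out.append(cv2.resize(f["img"][w-80:w+80,u-80:u+80,::-1],(400,400)))
cv2.imwrite("pics/near.png",np.hstack(out))
th=np.radians(-126.5+np.arange(0,361,10));p=np.c_[.099*np.sin(th),.099*np.cos(th)]
print((np.diff(p,axis=0)/5*1000).round(1).tolist())
print((p+[.048,.568]).round(3)[::4].tolist())
E
```

```text
[ 0.5076061  -0.02734116  0.17202318] [-0.72538346  0.19814657  0.21278527]
[[-1.8, 2.9], [-1.3, 3.2], [-0.7, 3.4], [-0.1, 3.5], [0.5, 3.4], [1.1, 3.3], [1.6, 3.0], [2.1, 2.7], [2.6, 2.3], [2.9, 1.8], [3.2, 1.3], [3.4, 0.7], [3.5, 0.1], [3.4, -0.5], [3.3, -1.1], [3.0, -1.6], [2.7, -2.1], [2.3, -2.6], [1.8, -2.9], [1.3, -3.2], [0.7, -3.4], [0.1, -3.5], [-0.5, -3.4], [-1.1, -3.3], [-1.6, -3.0], [-2.1, -2.7], [-2.6, -2.3], [-2.9, -1.8], [-3.2, -1.3], [-3.4, -0.7], [-3.5, -0.1], [-3.4, 0.5], [-3.3, 1.1], [-3.0, 1.6], [-2.7, 2.1], [-2.3, 2.6]]
[[-0.032, 0.509], [-0.051, 0.574], [-0.024, 0.636], [0.037, 0.666], [0.103, 0.651], [0.143, 0.596], [0.139, 0.529], [0.092, 0.479], [0.025, 0.472], [-0.032, 0.509]]
```

View pics/near.png

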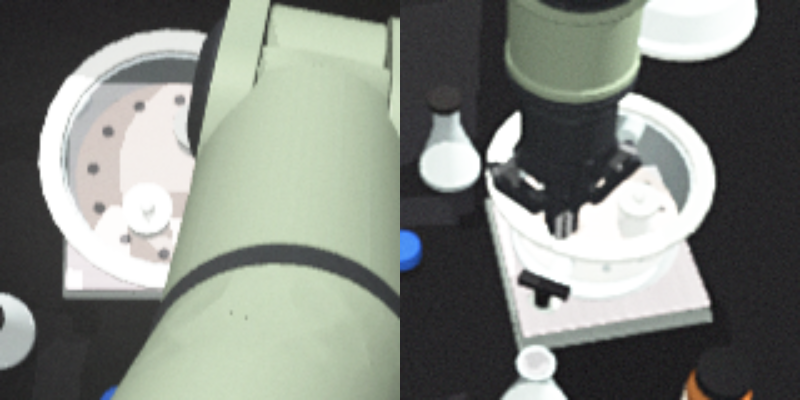

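Side view: the shut fingertips at crop (565,235) hover just over the rim's near flat, above the tap at (543,290). In the top view the arm covers that spot. I'll correct by a few mm and go down gently.

{"fn": "apply_moves", "kwargs": {"claw": [0, 0, 0, 0, 0, 0, 0, 0], "xyz": [[-0.004, 0.0015, 0.003], [0, 0, 0.002], [0, 0, 0.001], [0, 0, 0.001], [0, 0, 0.001], [0, 0, 0.001], [0, 0, 0], [0, 0, 0]], "twist": [[0, 0, 0], [0, 0, 0], [0, 0, 0], [0, 0, 0], [0, 0, 0], [0, 0, 0], [0, 0, 0], [0, 0, 0]]}}

```text
clock: 5.0
position: [0.5092, -0.0314, 0.1631]
tool_rot: [3.142, -0.0, 1.571]
force: [-2.0, -0.7, 5.0]
grip_width: -0.0
finger_force: 2.7
```

{"fn": "apply_moves", "kwargs": {"claw": [0, 0, 0, 0, 0, 0, 0, 0, 0, 0, 0, 0, 0, 0, 0, 0, 0, 0, 0, 0], "xyz": [[-0.0018, 0.0029, 0], [-0.0018, 0.0029, 0], [-0.0018, 0.0029, 0], [-0.0018, 0.0029, 0], [-0.0018, 0.0029, 0], [-0.0013, 0.0032, 0], [-0.0013, 0.0032, 0], [-0.0013, 0.0032, 0], [-0.0013, 0.0032, 0], [-0.0013, 0.0032, 0], [-0.0007, 0.0034, 0], [-0.0007, 0.0034, 0], [-0.0007, 0.0034, 0], [-0.0007, 0.0034, 0], [-0.0007, 0.0034, 0], [-0.0001, 0.0035, 0], [-0.0001, 0.0035, 0], [-0.0001, 0.0035, 0], [-0.0001, 0.0035, 0], [-0.0001, 0.0035, 0]], "twist": [[0, 0, 0], [0, 0, 0], [0, 0, 0], [0, 0, 0], [0, 0, 0], [0, 0, 0], [0, 0, 0], [0, 0, 0], [0, 0, 0], [0, 0, 0], [0, 0, 0], [0, 0, 0], [0, 0, 0], [0, 0, 0], [0, 0, 0], [0, 0, 0], [0, 0, 0], [0, 0, 0], [0, 0, 0], [0, 0, 0]]}}

```text
clock: 7.0
position: [0.5739, -0.0509, 0.163]
tool_rot: [-3.141, -0.0, 1.571]
force: [-4.1, 0.2, 6.5]
grip_width: -0.0004
finger_force: 2.9
```

{"fn": "apply_moves", "kwargs": {"claw": [0, 0, 0, 0, 0, 0, 0, 0, 0, 0, 0, 0, 0, 0, 0, 0, 0, 0, 0, 0], "xyz": [[0.0005, 0.0034, 0], [0.0005, 0.0034, 0], [0.0005, 0.0034, 0], [0.0005, 0.0034, 0], [0.0005, 0.0034, 0], [0.0011, 0.0033, 0], [0.0011, 0.0033, 0], [0.0011, 0.0033, 0], [0.0011, 0.0033, 0], [0.0011, 0.0033, 0], [0.0016, 0.003, 0], [0.0016, 0.003, 0], [0.0016, 0.003, 0], [0.0016, 0.003, 0], [0.0016, 0.003, 0], [0.0021, 0.0027, 0], [0.0021, 0.0027, 0], [0.0021, 0.0027, 0], [0.0021, 0.0027, 0], [0.0021, 0.0027, 0]], "twist": [[0, 0, 0], [0, 0, 0], [0, 0, 0], [0, 0, 0], [0, 0, 0], [0, 0, 0], [0, 0, 0], [0, 0, 0], [0, 0, 0], [0, 0, 0], [0, 0, 0], [0, 0, 0], [0, 0, 0], [0, 0, 0], [0, 0, 0], [0, 0, 0], [0, 0, 0], [0, 0, 0], [0, 0, 0], [0, 0, 0]]}}

```text
clock: 9.0
position: [0.636, -0.0249, 0.1631]
tool_rot: [-3.141, 0.001, 1.57]
force: [-3.4, -2.3, 5.3]
grip_width: 0.0001
finger_force: 2.8
```

```bash
python3 - <<'E'
from workcell import bot
from h import *
for n in("top","side"):
    f=bot.grab_frame(n);print(n,fitc(f,(.566,.048)))
s=bot.observe();print(s["position"],s["force"])
E
```

```text
top (array([0.5686524 , 0.04780447]), np.float64(-33.994976128472224))
side (array([0.56904003, 0.04698393]), np.float64(-43.10498589409722))
[ 0.6363573  -0.02454454  0.16312038] [-1.50680365  0.51250751  6.11775524]
```

{"fn": "apply_moves", "kwargs": {"claw": [0, 0, 0, 0, 0, 0, 0, 0, 0, 0, 0, 0, 0, 0, 0, 0, 0, 0, 0, 0], "xyz": [[0.0026, 0.0023, 0], [0.0026, 0.0023, 0], [0.0026, 0.0023, 0], [0.0026, 0.0023, 0], [0.0026, 0.0023, 0], [0.0029, 0.0018, 0], [0.0029, 0.0018, 0], [0.0029, 0.0018, 0], [0.0029, 0.0018, 0], [0.0029, 0.0018, 0], [0.0032, 0.0013, 0], [0.0032, 0.0013, 0], [0.0032, 0.0013, 0], [0.0032, 0.0013, 0], [0.0032, 0.0013, 0], [0.0034, 0.0007, 0], [0.0034, 0.0007, 0], [0.0034, 0.0007, 0], [0.0034, 0.0007, 0], [0.0034, 0.0007, 0]], "twist": [[0, 0, 0], [0, 0, 0], [0, 0, 0], [0, 0, 0], [0, 0, 0], [0, 0, 0], [0, 0, 0], [0, 0, 0], [0, 0, 0], [0, 0, 0], [0, 0, 0], [0, 0, 0], [0, 0, 0], [0, 0, 0], [0, 0, 0], [0, 0, 0], [0, 0, 0], [0, 0, 0], [0, 0, 0], [0, 0, 0]]}}

```text
clock: 11.1
position: [0.6669, 0.0353, 0.1633]
tool_rot: [3.141, 0.001, 1.57]
force: [-0.5, -4.4, 5.4]
grip_width: 0.0001
finger_force: 2.7
```

{"fn": "apply_moves", "kwargs": {"claw": [0, 0, 0, 0, 0, 0, 0, 0, 0, 0, 0, 0, 0, 0, 0, 0, 0, 0, 0, 0], "xyz": [[0.0035, 0.0001, 0], [0.0035, 0.0001, 0], [0.0035, 0.0001, 0], [0.0035, 0.0001, 0], [0.0035, 0.0001, 0], [0.0034, -0.0005, 0], [0.0034, -0.0005, 0], [0.0034, -0.0005, 0], [0.0034, -0.0005, 0], [0.0034, -0.0005, 0], [0.0033, -0.0011, 0], [0.0033, -0.0011, 0], [0.0033, -0.0011, 0], [0.0033, -0.0011, 0], [0.0033, -0.0011, 0], [0.003, -0.0016, 0], [0.003, -0.0016, 0], [0.003, -0.0016, 0], [0.003, -0.0016, 0], [0.003, -0.0016, 0]], "twist": [[0, 0, 0], [0, 0, 0], [0, 0, 0], [0, 0, 0], [0, 0, 0], [0, 0, 0], [0, 0, 0], [0, 0, 0], [0, 0, 0], [0, 0, 0], [0, 0, 0], [0, 0, 0], [0, 0, 0], [0, 0, 0], [0, 0, 0], [0, 0, 0], [0, 0, 0], [0, 0, 0], [0, 0, 0], [0, 0, 0]]}}

```text
clock: 13.1
position: [0.6518, 0.1015, 0.1635]
tool_rot: [3.14, 0.001, 1.57]
force: [2.0, -3.0, 5.8]
grip_width: 0.0003
finger_force: 2.6
```

Force steady, path on target. Next two arcs.

{"fn": "apply_moves", "kwargs": {"claw": [0, 0, 0, 0, 0, 0, 0, 0, 0, 0, 0, 0, 0, 0, 0, 0, 0, 0, 0, 0], "xyz": [[0.0027, -0.0021, 0], [0.0027, -0.0021, 0], [0.0027, -0.0021, 0], [0.0027, -0.0021, 0], [0.0027, -0.0021, 0], [0.0023, -0.0026, 0], [0.0023, -0.0026, 0], [0.0023, -0.0026, 0], [0.0023, -0.0026, 0], [0.0023, -0.0026, 0], [0.0018, -0.0029, 0], [0.0018, -0.0029, 0], [0.0018, -0.0029, 0], [0.0018, -0.0029, 0], [0.0018, -0.0029, 0], [0.0013, -0.0032, 0], [0.0013, -0.0032, 0], [0.0013, -0.0032, 0], [0.0013, -0.0032, 0], [0.0013, -0.0032, 0]], "twist": [[0, 0, 0], [0, 0, 0], [0, 0, 0], [0, 0, 0], [0, 0, 0], [0, 0, 0], [0, 0, 0], [0, 0, 0], [0, 0, 0], [0, 0, 0], [0, 0, 0], [0, 0, 0], [0, 0, 0], [0, 0, 0], [0, 0, 0], [0, 0, 0], [0, 0, 0], [0, 0, 0], [0, 0, 0], [0, 0, 0]]}}

```text
clock: 15.1
position: [0.598, 0.1424, 0.1636]
tool_rot: [3.139, -0.0, 1.571]
force: [4.6, -1.1, 5.6]
grip_width: 0.0002
finger_force: 2.6
```

{"fn": "apply_moves", "kwargs": {"claw": [0, 0, 0, 0, 0, 0, 0, 0, 0, 0, 0, 0, 0, 0, 0, 0, 0, 0, 0, 0], "xyz": [[0.0007, -0.0034, 0], [0.0007, -0.0034, 0], [0.0007, -0.0034, 0], [0.0007, -0.0034, 0], [0.0007, -0.0034, 0], [0.0001, -0.0035, 0], [0.0001, -0.0035, 0], [0.0001, -0.0035, 0], [0.0001, -0.0035, 0], [0.0001, -0.0035, 0], [-0.0005, -0.0034, 0], [-0.0005, -0.0034, 0], [-0.0005, -0.0034, 0], [-0.0005, -0.0034, 0], [-0.0005, -0.0034, 0], [-0.0011, -0.0033, 0], [-0.0011, -0.0033, 0], [-0.0011, -0.0033, 0], [-0.0011, -0.0033, 0], [-0.0011, -0.0033, 0]], "twist": [[0, 0, 0], [0, 0, 0], [0, 0, 0], [0, 0, 0], [0, 0, 0], [0, 0, 0], [0, 0, 0], [0, 0, 0], [0, 0, 0], [0, 0, 0], [0, 0, 0], [0, 0, 0], [0, 0, 0], [0, 0, 0], [0, 0, 0], [0, 0, 0], [0, 0, 0], [0, 0, 0], [0, 0, 0], [0, 0, 0]]}}

```text
clock: 17.1
position: [0.5301, 0.1389, 0.1635]
tool_rot: [3.139, -0.001, 1.571]
force: [3.6, 1.4, 5.5]
grip_width: 0.0001
finger_force: 2.6
```

```bash
python3 - <<'E'
from workcell import bot
from h import *
f=bot.grab_frame("top");print(fitc(f,(.566,.048)));a=f["img"][150:250,320:420,::-1]
g=bot.grab_frame("side");print(fitc(g,(.566,.048)));b=g["img"][190:260,300:370,::-1]
cv2.imwrite("pics/mid.png",np.hstack([cv2.resize(a,(400,400)),cv2.resize(b,(400,400))]))
E
```

```text
(array([0.56832498, 0.04757436]), np.float64(-54.31174587673611))
(array([0.56634121, 0.04909191]), np.float64(-57.12311740451389))
```

View pics/mid.png

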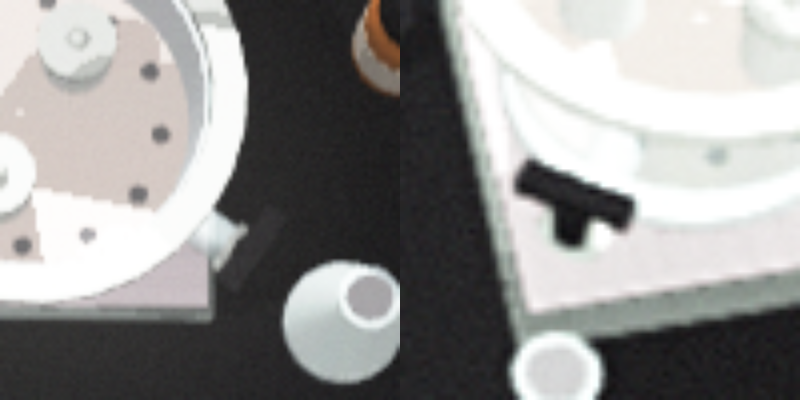

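The bowl has not moved: the tap handle is still at top (382,212) and side (331,224). Next come the remaining arcs back to the start.

{"fn": "apply_moves", "kwargs": {"claw": [0, 0, 0, 0, 0, 0, 0, 0, 0, 0, 0, 0, 0, 0, 0, 0, 0, 0, 0, 0], "xyz": [[-0.0016, -0.003, 0], [-0.0016, -0.003, 0], [-0.0016, -0.003, 0], [-0.0016, -0.003, 0], [-0.0016, -0.003, 0], [-0.0021, -0.0027, 0], [-0.0021, -0.0027, 0], [-0.0021, -0.0027, 0], [-0.0021, -0.0027, 0], [-0.0021, -0.0027, 0], [-0.0026, -0.0023, 0], [-0.0026, -0.0023, 0], [-0.0026, -0.0023, 0], [-0.0026, -0.0023, 0], [-0.0026, -0.0023, 0], [-0.0029, -0.0018, 0], [-0.0029, -0.0018, 0], [-0.0029, -0.0018, 0], [-0.0029, -0.0018, 0], [-0.0029, -0.0018, 0]], "twist": [[0, 0, 0], [0, 0, 0], [0, 0, 0], [0, 0, 0], [0, 0, 0], [0, 0, 0], [0, 0, 0], [0, 0, 0], [0, 0, 0], [0, 0, 0], [0, 0, 0], [0, 0, 0], [0, 0, 0], [0, 0, 0], [0, 0, 0], [0, 0, 0], [0, 0, 0], [0, 0, 0], [0, 0, 0], [0, 0, 0]]}}

```text
clock: 19.2
position: [0.4809, 0.0931, 0.1635]
tool_rot: [3.14, -0.001, 1.571]
force: [1.7, 2.9, 6.1]
grip_width: -0.0002
finger_force: 2.7
```

{"fn": "apply_moves", "kwargs": {"claw": [0, 0, 0, 0, 0, 0, 0, 0, 0, 0, 0, 0, 0, 0, 0, 0, 0, 0, 0, 0], "xyz": [[-0.0032, -0.0013, 0], [-0.0032, -0.0013, 0], [-0.0032, -0.0013, 0], [-0.0032, -0.0013, 0], [-0.0032, -0.0013, 0], [-0.0034, -0.0007, 0], [-0.0034, -0.0007, 0], [-0.0034, -0.0007, 0], [-0.0034, -0.0007, 0], [-0.0034, -0.0007, 0], [-0.0035, -0.0001, 0], [-0.0035, -0.0001, 0], [-0.0035, -0.0001, 0], [-0.0035, -0.0001, 0], [-0.0035, -0.0001, 0], [-0.0034, 0.0005, 0], [-0.0034, 0.0005, 0], [-0.0034, 0.0005, 0], [-0.0034, 0.0005, 0], [-0.0034, 0.0005, 0]], "twist": [[0, 0, 0], [0, 0, 0], [0, 0, 0], [0, 0, 0], [0, 0, 0], [0, 0, 0], [0, 0, 0], [0, 0, 0], [0, 0, 0], [0, 0, 0], [0, 0, 0], [0, 0, 0], [0, 0, 0], [0, 0, 0], [0, 0, 0], [0, 0, 0], [0, 0, 0], [0, 0, 0], [0, 0, 0], [0, 0, 0]]}}

```text
clock: 21.2
position: [0.4725, 0.0255, 0.1632]
tool_rot: [3.141, -0.001, 1.571]
force: [-0.5, 3.7, 6.6]
grip_width: 0.0001
finger_force: 2.8
```

{"fn": "apply_moves", "kwargs": {"claw": [0, 0, 0, 0, 0, 0, 0, 0, 0, 0, 0, 0, 0, 0, 0, 0, 0, 0], "xyz": [[-0.0033, 0.0011, 0], [-0.0033, 0.0011, 0], [-0.0033, 0.0011, 0], [-0.0033, 0.0011, 0], [-0.0033, 0.0011, 0], [-0.003, 0.0016, 0], [-0.003, 0.0016, 0], [-0.003, 0.0016, 0], [-0.003, 0.0016, 0], [-0.003, 0.0016, 0], [-0.0027, 0.0021, 0], [-0.0027, 0.0021, 0], [-0.0027, 0.0021, 0], [-0.0027, 0.0021, 0], [-0.0027, 0.0021, 0], [-0.0023, 0.0026, 0], [-0.0023, 0.0026, 0], [-0.0023, 0.0026, 0]], "twist": [[0, 0, 0], [0, 0, 0], [0, 0, 0], [0, 0, 0], [0, 0, 0], [0, 0, 0], [0, 0, 0], [0, 0, 0], [0, 0, 0], [0, 0, 0], [0, 0, 0], [0, 0, 0], [0, 0, 0], [0, 0, 0], [0, 0, 0], [0, 0, 0], [0, 0, 0], [0, 0, 0]]}}

```text
clock: 23.0
position: [0.5038, -0.0265, 0.1631]
tool_rot: [-3.141, -0.001, 1.571]
force: [-4.0, 2.9, 5.9]
grip_width: -0.0003
finger_force: 2.9
```

Finish the last few mm, go a little past the start, hold, then lift.

{"fn": "apply_moves", "kwargs": {"claw": [0, 0, 0, 0, 0, 0, 0, 0, 0, 0, 0, 0, 0, 0], "xyz": [[-0.0023, 0.0026, 0], [-0.0023, 0.0026, 0], [-0.0018, 0.0029, 0], [0, 0, 0], [0, 0, 0], [0, 0, -0.002], [0, 0, -0.003], [0, 0, -0.005], [0, 0, -0.015], [0, 0, -0.02], [0, 0, -0.02], [0, 0, -0.015], [0, 0, 0], [0, 0, 0]], "twist": [[0, 0, 0], [0, 0, 0], [0, 0, 0], [0, 0, 0], [0, 0, 0], [0, 0, 0], [0, 0, 0], [0, 0, 0], [0, 0, 0], [0, 0, 0], [0, 0, 0], [0, 0, 0], [0, 0, 0], [0, 0, 0]]}}

```text
clock: 24.4
position: [0.5121, -0.0331, 0.2431]
tool_rot: [3.141, -0.0, 1.571]
force: [0.1, -0.2, -0.3]
grip_width: -0.0
finger_force: 0.0
```

```bash
python3 - <<'E'
from workcell import bot
from h import *
for n in("top","side"): print(fitc(bot.grab_frame(n),(.566,.048)))
s=bot.observe();print(s["position"],s["force"],s["clock"])
print(bot.job_done())
E
```

```text
(array([0.56838937, 0.04700481]), np.float64(-50.532801649305554))
(array([0.56651492, 0.04860863]), np.float64(-43.302723524305556))
[ 0.51177923 -0.0331603   0.24244982] [ 0.45170763  0.29420041 -0.08521271] 24.5
the job is handed in; nothing more can be done
None
```

I traced the full rim anticlockwise from above the tap and back with about 5–6.6 N of contact (read after each move), lifted clear, and handed the job in at 24.5 s; the base stayed within about 1 mm of its start in the camera fits, the bystanders were not re-measured, and no verdict was returned.

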